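# Hold a heat-spreader plate flush on the free tilt stage

### The job

Two sloped tilt stages stand on the bench; one is shut off by a wire guard standing over it. Pick up the aluminium plate by its rib, lay it centred and square on the sloped face of the stage without the guard, with its length and rib running up and down the slope, tilted so that it lies flush, and press the sprung platen in about half way, never to its stop. Finish while still gripping the plate and holding it pressed there with only the plate touching the stage, and do not push the other things on the bench about.

Things in the scene. Friction and masses are not known exactly. Their poses are not given: they have to be found in the camera images.
- plate: flat aluminium plate 80 mm (x) by 50 mm (y) by 5 mm, with an upright grip rib on top along x: 50 mm long, 12 mm thick (y), its top 33 mm above the underside. About 0.1 kg. Origin at the centre of the underside, z up out of the rib; the same either way round
- stage_a: grey tilt stage fixed to the bench: base 100 mm (x) by 110 mm (y) by 14 mm, origin under its centre, z up, x from downhill to uphill side. Cheeks (to z 78 mm, y +-48 mm) carry a head, pivot along y at z 62 mm, locked at a slope of 0.2 to 0.55 rad that varies. Its platen, 88 mm (x) by 60 mm (y), is the top (at most z 0.12 m); the stage farther to the left
- stage_b: grey tilt stage fixed to the bench: base 100 mm (x) by 110 mm (y) by 14 mm, origin under its centre, z up, x from downhill to uphill side. Cheeks (to z 78 mm, y +-48 mm) carry a head, pivot along y at z 62 mm, locked at a slope of 0.2 to 0.55 rad that varies. Its platen, 88 mm (x) by 60 mm (y), is the top (at most z 0.12 m); the stage farther to the right
- face_a (a point): centre of the upper face of the platen of stage_a, about 0.09 m above the bench. z is the face's outward normal (it leans toward the robot), x runs uphill along the slope, y level across it. It moves with the platen as that is pressed in
- face_b (a point): centre of the upper face of the platen of stage_b, about 0.09 m above the bench. z is the face's outward normal (it leans toward the robot), x runs uphill along the slope, y level across it. It moves with the platen as that is pressed in
- platen_a (a joint): how far the platen of stage_a is pressed in along its normal, m: 0 = out at rest, 0.012 = bottomed. Sprung: moves at about 2 N, then 0.8 N per mm (half way, 6 mm: about 7 N)
- platen_b (a joint): how far the platen of stage_b is pressed in along its normal, m: 0 = out at rest, 0.012 = bottomed. Sprung: moves at about 2 N, then 0.8 N per mm (half way, 6 mm: about 7 N)
- guard: wire guard, fixed: steel ring 156 mm across with crossed bars and a small black button, 0.16 m high with the button, on four thin legs; origin on the bench under its centre. It stands centred over the stage that is not to be used
- tape_roll: small yellow roll of tape lying flat, 66 mm across, 18 mm high, origin under its centre; a bystander
- clip_cover: black plastic cover 32 by 75 by 14 mm, origin under its centre; a bystander
- adapter: black power adapter 47 by 149 by 32 mm, origin under its centre; a bystander

How it is judged:
By the outcome, as a careful person would: the job done as asked, in the order asked, and still so for the second after the job is handed in, while the arm keeps its last pose, push and grip.
It also fails if it takes over 40 s, if anything falls off the work surface, if the arm or the gripper's body presses on something with over 40 N, if the wrist force passes 120 N, or if a joint passes its speed limit or range.

### The arm

A 6-joint arm with a two-finger parallel gripper is mounted at the origin on a cart in front of the work surface, level with it; the furniture and walls round the work are solid. World frame = base frame: x ahead of the robot, y to its left, z up, the work surface at z = 0. Lengths are in mm, angles in rad, forces in N, time in s.
With the tool pointing down it reaches from about 350 to 850 mm from the base axis. Payload 8.1 kg.
Tool frame: the origin (TCP) lies at the very end of the fingers, on their centre line; the grasp point (between the pads) lies bot.grasp_offset behind it (bot.grasp_offset is the distance from the TCP to the grasp point, in mm); z points along the fingers, y is the line along which they close (so a half turn about z gives the same grasp; the last joint's range is limited). The gripper opens to 93 mm and grips with 3 to 60 N. Pads are 15 mm wide; open, the fingers measure 128 mm over their backs; the gripper's body (75 mm by 188 mm) begins 65 mm behind the grasp point.
Start: joints at [1.106, 0.13, 1.488, -0, 1.523, -0.085], TCP at [222.42, 557.256, 218.635] pointing down, gripper open.
Joint ranges: [-2.96, 2.96], [-0.89, 2.26], [0.02, 2.5], [-1.34, 4.48], [0, 2.73], [-2.66, 2.66]. Speed limits (rad/s): [2.39, 2.39, 2.79, 3.14, 3.14, 3.14].

### API

Orientations are given as a rotation vector (axis times angle).
In Python, from plant import bot, kinematics, get_image, sign_off gives the robot as it stands (bot), with the cameras as plain functions, the kinematics (kinematics) and the job as plain functions. Calls block until the motion is done:
- bot.movep(position, orientation): joint-space move of the TCP to a pose.
- bot.move_linear(position, orientation=None, velocity=150, stop_force=None): straight line of the TCP; orientation=None keeps the orientation; velocity is the mean speed in mm/s. With stop_force (N) it stops when the force on the tool has changed by that much, and returns True; else False.
- bot.movej(angles): joint-space move.
- bot.grip(opening): opening from 0.0 (shut) to 1.0 (fully open); the grip force is fixed at half the most; returns when the fingers have stopped.
- bot.sleep(seconds).
- kinematics.solve_ik(position, orientation): joint angles nearest the present ones, or None.
- bot.state(): the state.
- get_image(name): name is "scene" or "top" or "wrist"; returns a dict with "image" (400x640x3 uint8, blue, green, red), "depth" (400x640 float32, mm along the optical axis (not along the pixel's ray), 0 where there is no reading), "fx", "fy", "cx", "cy" (pixels), "cam_to_world" (4x4, takes a point from camera to world coordinates); the wrist camera has in their place "hand_eye" (4x4, takes a point from camera to tool coordinates, whose origin is the TCP and whose axes are the flange's). Camera axes: x right, y down, z forward; pixel columns grow to the right and rows downward; lengths in mm; the calibration is good to about 2 mm. A picture is of the moment at which its call begins: read the wrist's pose just before it.
A pose or a line that the arm cannot do raises bot.PlanningError and nothing moves.
- sign_off(): hands the job in; it is judged then, once.
The state is a dict: "time_s": time; "qpos": joint angles; "joint_velocities": joint speeds; "joint_efforts": joint torques, N m; "position": TCP position; "tool_rot": TCP orientation; "contact_force": force on the tool from outside, world axes, zero at the start; "moment": the same for the moment, N m; "gripper_width": opening from 0.0 (shut) to 1.0 (fully open); "gripper_force": force on a finger pad.
Only numpy, scipy, OpenCV 4.12 (cv2) and the standard library are available. Lean on these libraries where they do the work, as an engineer would, in place of code of your own. Each camera call takes 0.05 s, during which the arm holds its last target. There are 200 camera calls.

## Working session

There is one attempt and no reset: what is moved stays moved. The work goes in short steps, each a Python script; the robot and the scene stay as the last script left them, time stands still between calls to the robot, and variables do not carry over. Pictures are saved under pics/ and viewed, at most 10 in all, crops included, and the job is handed in when it is done.

```bash
ls; mkdir -p pics; python3 - <<'E'
from plant import bot, kinematics, get_image, sign_off
import cv2,numpy as np
for n in("scene","top"):
    d=get_image(n); cv2.imwrite(f"pics/{n}0.png",d["image"]); np.savez(f"{n}0.npz",**d)
    print(n,d["fx"],d["cx"],d["cy"],np.round(d["cam_to_world"],3).tolist(),(d["depth"]>0).mean())
s=bot.state();print(s["time_s"],s["tool_rot"],bot.grasp_offset,s["contact_force"])
E
```

```text
pics
plant.py
scene 401.1888327669102 322.4625773283418 202.41142685055746 [[0.595, -0.541, 0.594, -76.199], [-0.804, -0.408, 0.433, -618.391], [0.008, -0.735, -0.678, 769.868], [0.0, 0.0, 0.0, 1.0]] 0.99603125
top 395.97041749047423 317.036653540573 198.9662855397965 [[-0.026, -0.985, 0.171, 373.592], [-0.999, 0.03, 0.026, -193.704], [-0.03, -0.17, -0.985, 951.155], [0.0, 0.0, 0.0, 1.0]] 0.99615625
0.1 [-5.92931827e-01 -3.08468399e+00  2.46562839e-03] 18.8 [-1.21556331  0.3366422  -0.52196528]
```

View pics/scene0.png

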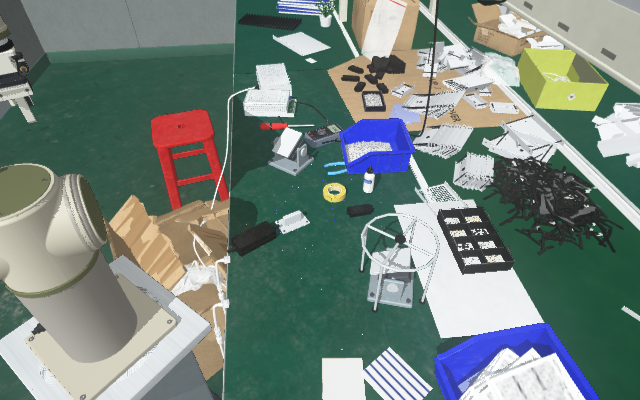

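View pics/top0.png

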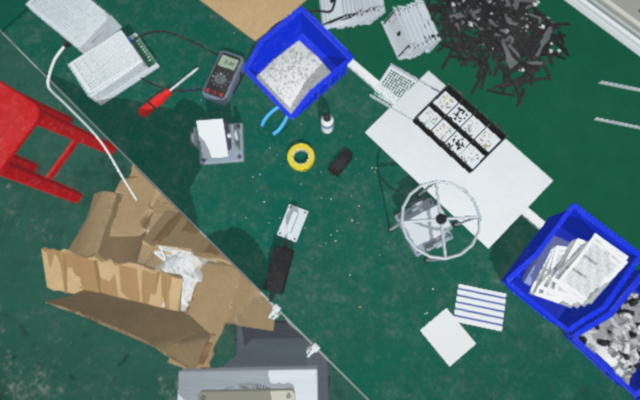

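The scene and top views show the guard over the right stage (top ~(440,220)), so the target is stage_a at top (215,140). The plate is at top (292,222) with the adapter just below it (280,270). The tape is at (301,157) and the cover at (340,161). I'll crop closer and use depth.

```bash
cat >h.py <<'E'
import numpy as np,cv2
def load(n): return dict(np.load(n+"0.npz"))
def pts(d,T=None):
    T=d["cam_to_world"] if T is None else T
    z=d["depth"];v,u=np.mgrid[:z.shape[0],:z.shape[1]]
    P=np.stack([(u-d["cx"])/d["fx"]*z,(v-d["cy"])/d["fy"]*z,z,np.ones_like(z)],-1)
    return (P@T.T)[...,:3]
E
python3 - <<'E'
from h import *
out=[]
for n,(sx,sy),(px,py) in(("top",(180,105),(262,190)),("scene",(255,115),(255,195))):
    d=load(n);P=pts(d)
    for (x,y) in((sx,sy),(px,py)):
        out.append(cv2.resize(d["image"][y:y+66,x:x+88 if 1 else 0],(400,300),interpolation=cv2.INTER_CUBIC))
    print(n)
    for (x,y) in((sx,sy),(px,py)):
        Q=P[y:y+66:5,x:x+88:6]
        print(np.round(Q[...,2]).astype(int))
        m=P[y:y+66,x:x+88]; 
        k=(m[...,2]>(70 if y in(105,115) else 2)); print("n",k.sum(),m[k].min(0).round(),m[k].max(0).round())
cv2.imwrite("pics/c.png",np.vstack([np.hstack(out[:2]),np.hstack(out[2:])]))
E
```

```text
top
[[ -3   0   3   3   1  -4  -1  -2   0  -3  -1   1   0  -2   2]
 [  0   1   0   0  -1   4  -1  -1   0   0   2  -3   0   1   2]
 [  2   1  -2  -1  -3  -1  -1  -2   0   1  -3  -1   0  -1  -1]
 [ -1  -1   2 107 112 109 110 105   1   0   1   1  -1   2  10]
 [  0   0   1 103 107 105 103 101  64  74  16   0  -2  -4   4]
 [  2   3  65  68  99  98  97  97  66  79  13  -3   0   1  -1]
 [ -1  -2  72  66  93  95  93  91  66  76  15   0  -1   1   0]
 [  0   1  69  68  86  85  84  87  64  75  17   1  -1   2   0]
 [ -1  -1  63  69  84  78  75  81  56  12  18   3   2   1   0]
 [ -1   1  -1  -1  76  74  74  73  68  13  13   1  -1   2   0]
 [  1   1  -2  -2  67  70  68  67  67  14  16  -2  -4   1   0]
 [  2  -2  -1  -2  19  17  14  13  15  13  10  -2  -1   1   0]
 [  0   0   0  -2   0   0   1   0  -1   4  -2   0   4   0   0]
 [  0  -1   2   0  -1  -3   0   1   1   1   3   0   2  -2  -2]]
n 1190 [ 374. -194.   70.] [722. 118. 951.]
[[  3  -2   2  -1   0   3  -1   1  -3   0  -2   2   2   1   0]
 [ -3  -2   0   0   1   0  -1   3   2   0   0  -1  -1   0  -2]
 [  5   0   2  -1  -1   0  -1  -1  -2   3  
[... 1706 characters left out ...]
 -2 -2 -2 -1  0  0  1 20 21 17]
 [-1  2 -1  1  1 -1  2  1 -1  2 -2  1  3  6  5]
 [ 1 -2  1 -1 -1  0 -3 -1  2 -1  1  0  0  2 -1]
 [-3 -1  0 -1  2  0  0  1  1 -3 -2  1  0  0  0]
 [ 0 -3  1  1  0  0 36 25  4  0 -1  1  1 -3 -1]
 [-1  0 -1  1  5 26 19 11  4  2  0  3  3  0  3]
 [ 0 33 32 -2 18 10  5  2  2 -1 -1 -1  1  1 -2]
 [29 29 30 33  1  2  5 -1 -2 -1 -1 -2 -1 -3  0]
 [31 32 27 17 -1  0 -2 -2  1  2  0  1  2 -3 -1]
 [32 20 11 -1 -1 -1 -2  0  0 -1  2  1  1  0 -1]
 [17  4  0 -2  0  0  0  0  0 -2  1 -1 -1  0  1]
 [ 0  0  1  0  0  1  1 -2  0  0  4  1  2 -3  0]
 [ 0  1 -1 -1  1  0 -3  1 -1 -1  2 -1  0  1 -2]
 [-2 -1  0 -3 -1  1 -1 -2 -2 -2  0  2  0 -1  0]]
n 1307 [ -76. -618.    2.] [640.  43. 770.]
```

View pics/c.png

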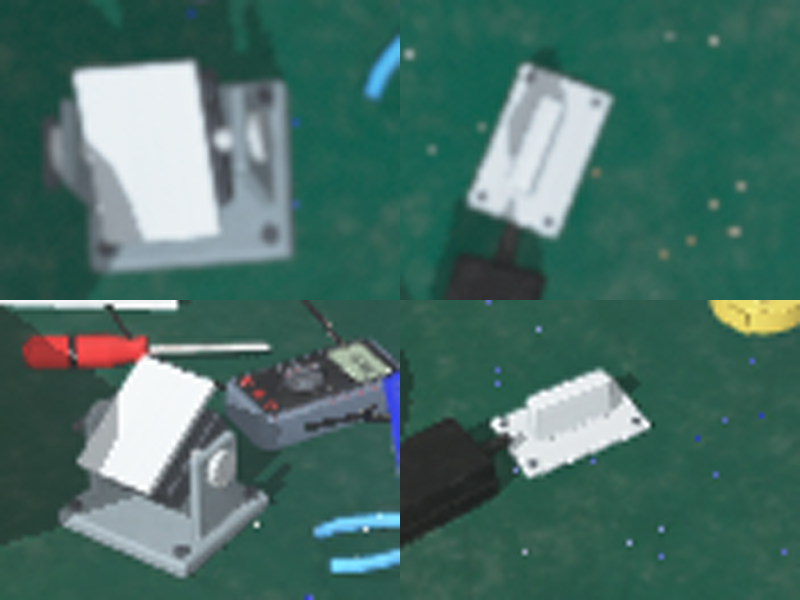

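The enlarged crops show the platen and its shadowed left corner, and the plate with its rib running away from the adapter's cable end. The depth heights (rib 33, platen 68–112) agree with the text. Next I'll fit the poses.

```bash
cat >>h.py <<'E'
def clean(P):  # valid only
    return P
def rect_fit(xy):
    (c,s,a)=cv2.minAreaRect(xy.astype(np.float32)); return c,s,a
def plane_ransac(Q,tol=4,it=400,nzmax=.985,nzmin=.8):
    r=np.random.default_rng(0);best=None;bn=0
    for _ in range(it):
        a,b,c=Q[r.choice(len(Q),3,False)];n=np.cross(b-a,c-a);L=np.linalg.norm(n)
        if L<50: continue
        n/=L;n*=np.sign(n[2])
        if not nzmin<n[2]<nzmax: continue
        m=abs((Q-a)@n)<tol
        if m.sum()>bn:bn=m.sum();best=m
    for _ in range(5):
        c=Q[best].mean(0);n=np.linalg.svd(Q[best]-c,full_matrices=False)[2][2];n*=np.sign(n[2])
        best=abs((Q-c)@n)<tol
    return c,n,best
def face(P,cen,R=75):
    m=(np.hypot(*(P[...,:2]-cen).transpose(2,0,1))<R)&(P[...,2]>55)&(P[...,2]<130)
    Q=P[m];c,n,k=plane_ransac(Q)
    x=np.array([-n[0],-n[1],0]);x=x-(x@n)*n;x/=np.linalg.norm(x);y=np.cross(n,x)
    return Q,c,n,k,x,y
E
python3 - <<'E'
from h import *
for n in("top","scene"):
    P=pts(load(n))
    # platen
    Q,c,nn,k,x,y=face(P,(665,75) if 0 else np.median(P[118:158,197:240].reshape(-1,3) if n=="top" else P[130:165,275:305].reshape(-1,3),0)[:2])
    L=np.c_[(Q[k]-c)@x,(Q[k]-c)@y]
    r=cv2.minAreaRect(L.astype(np.float32));lo,hi=np.percentile(L,[1,99],0)
    print(n,"face c",c.round(1),"n",nn.round(3),"slope",np.arccos(nn[2]).round(3),"yaw",np.arctan2(x[1],x[0]).round(3),k.sum(),r,lo,hi,"resid",((Q[k]-c)@nn).std())
    mid=c+x*r[0][0]+y*r[0][1];print(" centre",mid.round(1))
    # plate
    b=(222,292) if n=="top" else (222,292)
    c0=np.median(P[b[0]-15:b[0]+15,b[1]-12:b[1]+12].reshape(-1,3),0)
    img=load(n)["image"].astype(int)
    m=(np.hypot(P[...,0]-c0[0],P[...,1]-c0[1])<60)&(img.min(-1)>115)&(P[...,2]<45)
    nl,lab,st,ce=cv2.connectedComponentsWithStats(m.astype(np.uint8));i=1+st[1:,4].argmax();m=lab==i
    rp=cv2.minAreaRect(P[m][:,:2].astype(np.float32));rib=m&(P[...,2]>26)
    rr=cv2.minAreaRect(P[rib][:,:2].astype(np.float32));q=P[rib][:,:2]-P[rib][:,:2].mean(0);v=np.linalg.svd(q,full_matrices=False)[2][0]
    print(" plate",rp,"rib",rr,P[rib].mean(0).round(1),"yaw",np.arctan2(v[1],v[0])%np.pi,rib.sum())
    m2=(P[...,2]>23)&(P[...,2]<45)&(np.hypot(P[...,0]-c0[0],P[...,1]-c0[1])<180)&(img.max(-1)<70)
    print(" adapter",cv2.minAreaRect(P[m2][:,:2].astype(np.float32)))
E
```

```text
top face c [673.6  64.2  88.7] n [-0.494 -0.03   0.869] slope 0.518 yaw 0.061 998 ((-1.2419090270996094, -5.897357940673828), (72.78605651855469, 87.91140747070312), 89.1900863647461) [-43.87467761 -29.48016452] [42.03672483 29.7276098 ] resid 1.585774384514597
 centre [672.9  58.2  88.1]
 plate ((482.4703369140625, -107.46202850341797), (52.16407012939453, 81.29776000976562), 67.06471252441406) rib ((483.5419921875, -109.0032958984375), (12.146617889404297, 49.63801193237305), 67.7039794921875) [ 483.3 -109.1   32.6] yaw 2.739027758611859 113
 adapter ((374.68572998046875, -76.43260192871094), (45.7277717590332, 115.32331848144531), 74.70362091064453)
scene face c [672.4  62.2  87.2] n [-0.495 -0.042  0.868] slope 0.52 yaw 0.085 489 ((0.24825668334960938, -6.584011077880859), (81.03244018554688, 88.2813720703125), 88.43412780761719) [-43.11678021 -30.26568352] [43.89170098 30.66601332] resid 1.7029520650083112
 centre [673.1  55.6  87.3]
 plate ((486.54681396484375, -105.24280548095703), (64.51559448242188, 86.25523376464844), 66.03067779541016) rib ((483.1896057128906, -110.0349349975586), (13.757855415344238, 48.7800178527832), 68.18314361572266) [ 482.  -111.    31.5] yaw 2.7476225796178535 89
 adapter ((368.9398498535156, -77.22352600097656), (46.84018325805664, 111.87322998046875), 74.2575454711914)
```

```bash
cat >>h.py <<'E'
from scipy.spatial.transform import Rotation as Rn
def toolrot(z,x):  # tool z axis, approx tool x axis
    z=np.array(z,float);z/=np.linalg.norm(z);x=np.array(x,float);x-=x@z*z;x/=np.linalg.norm(x)
    return Rn.from_matrix(np.c_[x,np.cross(z,x),z])
def face_target(yaw,slope):
    n=np.array([-np.sin(slope)*np.cos(yaw),-np.sin(slope)*np.sin(yaw),np.cos(slope)])
    x=np.array([np.cos(slope)*np.cos(yaw),np.cos(slope)*np.sin(yaw),np.sin(slope)])
    return n,x
E
python3 - <<'E'
from h import *
from plant import bot, kinematics, get_image, sign_off
n,x=face_target(.07,.518);f=np.array([672.8,64,88.])
for s in(1,-1):
    a=-.4
    Rg=toolrot([0,0,-1],[s*np.cos(a),s*np.sin(a),0]);Rp=toolrot(-n,s*x)
    for p,R in(([483,-108,180],Rg),([483,-108,8],Rg),(f+n*60,Rp),(f+n*4,Rp)):
        q=kinematics.solve_ik(list(p),R.as_rotvec());print(s,None if q is None else np.round(q,2))
d=get_image("wrist");print(np.round(d["hand_eye"],3).tolist(),d["fx"],d["cx"],d["cy"]);print(bot.state()["time_s"])
E
```

```text
1 [-0.32 -0.14  1.82 -0.    1.45  1.65]
1 [-0.32  0.06  1.97 -0.    1.11  1.65]
1 [-0.01 -0.16  2.01  0.05  0.77  1.47]
1 [-0.   -0.01  1.97  0.06  0.66  1.46]
-1 [-0.32 -0.14  1.82  0.    1.45 -1.49]
-1 [-0.32  0.06  1.97  0.    1.11 -1.49]
-1 [-0.01 -0.16  2.01  0.05  0.77 -1.67]
-1 [-0.   -0.01  1.97  0.06  0.66 -1.68]
[[-0.0, -0.971, -0.238, 66.328], [1.0, -0.0, -0.001, 1.193], [0.001, -0.238, 0.971, -166.156], [0.0, 0.0, 0.0, 1.0]] 332.55925384540194 318.43866805584486 206.64746461823904
0.15
```

```bash
python3 - <<'E'
from h import *
from plant import bot, kinematics, get_image, sign_off
n,x=face_target(.07,.518);f=np.array([672.8,64,88.]);a=-.4
Rp=toolrot(-n,-x);Rg=toolrot([0,0,-1],[-np.cos(a),-np.sin(a),0])
for nm,p,R in(("ws",f+n*120,Rp),("wp",np.array([483,-108,190.]),Rg)):
    bot.movep(list(p),R.as_rotvec());bot.sleep(.3)
    s=bot.state();d=get_image("wrist")
    T=np.eye(4);T[:3,:3]=Rn.from_rotvec(s["tool_rot"]).as_matrix();T[:3,3]=s["position"]
    d["cam_to_world"]=T@d["hand_eye"];np.savez(nm+"0.npz",**d)
    cv2.imwrite(f"pics/{nm}.png",d["image"]);print(nm,s["time_s"],s["position"])
a=cv2.imread("pics/ws.png");b=cv2.imread("pics/wp.png")
cv2.imwrite("pics/w.png",cv2.resize(np.vstack([a,b]),(480,600)))
E
```

```text
ws 2.6917 [613.53391522  60.22499672 192.26736269]
wp 3.8833 [ 483.09892954 -107.1779012   189.90216419]
```

View pics/ws.png

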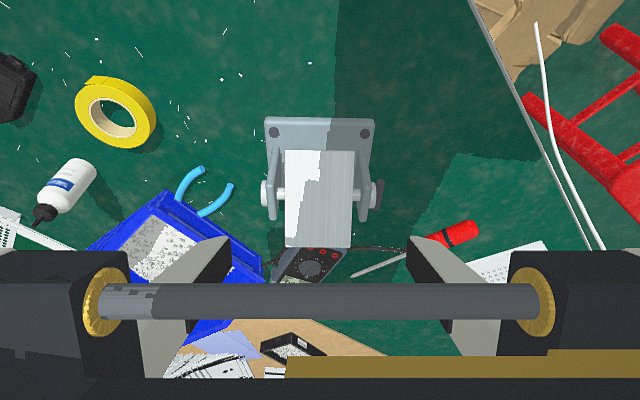

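View pics/wp.png

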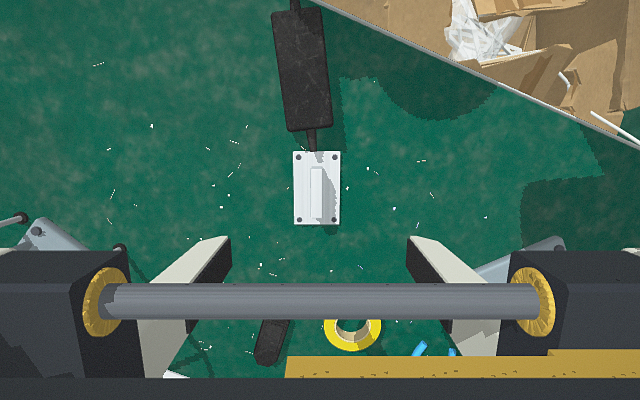

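The wrist views show the stage face at about (285–351, 150–248). They show the plate at (293–340, 151–225), with the rib at (310–323, 167–222). I'll fit both with the wrist depth and colour edges.

```bash
python3 - <<'E'
from h import *
d=load("ws");P=pts(d)
Q,c,nn,k,x,y=face(P,np.array([672.8,64.]),65)
L=np.c_[(Q[k]-c)@x,(Q[k]-c)@y]
lo,hi=np.percentile(L,[1,99],0)
print("face c",c.round(1),"n",nn.round(3),"slope",np.arccos(nn[2]).round(3),"yaw",np.arctan2(x[1],x[0]).round(3),k.sum(),lo,hi,"res",((Q[k]-c)@nn).std())
def ray(d,uv,p0,n):
    T=d["cam_to_world"];r=T[:3,:3]@np.array([(uv[0]-d["cx"])/d["fx"],(uv[1]-d["cy"])/d["fy"],1]);o=T[:3,3]
    return o+r*((p0-o)@n/(r@n))
def quad(c,x,y):
    return (c[0]+c[1]+c[2]+c[3])/4
g=[ray(d,u,c,nn) for u in((284.5,150),(352,150),(350.5,248),(285,248))]
print("corner centre",quad(g,0,0).round(1),"sides",[np.linalg.norm(g[i]-g[i-1]).round(1) for i in range(4)],"yaw L/R",[np.arctan2(*(a-b)[1::-1]).round(3) for a,b in((g[3],g[0]),(g[2],g[1]))])
d=load("wp");P=pts(d)
g=[ray(d,u,np.array([0,0,5.]),np.array([0,0,1.])) for u in((293,151.5),(340.5,151.5),(341,225),(293,225))]
print("plate centre",quad(g,0,0).round(1),"sides",[np.linalg.norm(g[i]-g[i-1]).round(1) for i in range(4)],"yaw",[np.arctan2(*(a-b)[1::-1]).round(3) for a,b in((g[3],g[0]),(g[2],g[1]))])
R=P[145:235,285:350];m=(R[...,2]>26)&(R[...,2]<45);q=R[m];v=np.linalg.svd((q-q.mean(0))[:,:2],full_matrices=False)[2][0]
print("rib",q.mean(0).round(1),np.percentile(q[:,2],50),"yaw",np.arctan(v[1]/v[0]),cv2.minAreaRect(q[:,:2].astype(np.float32)),"bench",np.median(P[100:140,150:250,2]))
big=[cv2.resize(load(n)["image"][135:260,265:370],(400,476),interpolation=cv2.INTER_CUBIC) for n in("ws","wp")]
cv2.imwrite("pics/w2.png",np.hstack(big))
E
```

```text
face c [669.6  65.4  87. ] n [-0.498 -0.022  0.867] slope 0.522 yaw 0.044 6588 [-41.48777059 -29.34194547] [44.34348151 29.26725032] res 0.7078564036072736
corner centre [671.5  65.1  88.1] sides [np.float64(88.1), np.float64(57.3), np.float64(88.3), np.float64(59.7)] yaw L/R [np.float64(0.049), np.float64(0.08)]
plate centre [ 483.4 -108.1    5. ] sides [np.float64(80.2), np.float64(49.6), np.float64(80.2), np.float64(52.9)] yaw [np.float64(-0.417), np.float64(-0.376)]
rib [ 481.5 -107.6   33. ] 33.0461521040757 yaw -0.4007487956331647 ((482.1936340332031, -107.7820816040039), (11.106585502624512, 49.17961883544922), 66.88388061523438) bench 0.18876923536939216
```

View pics/w2.png

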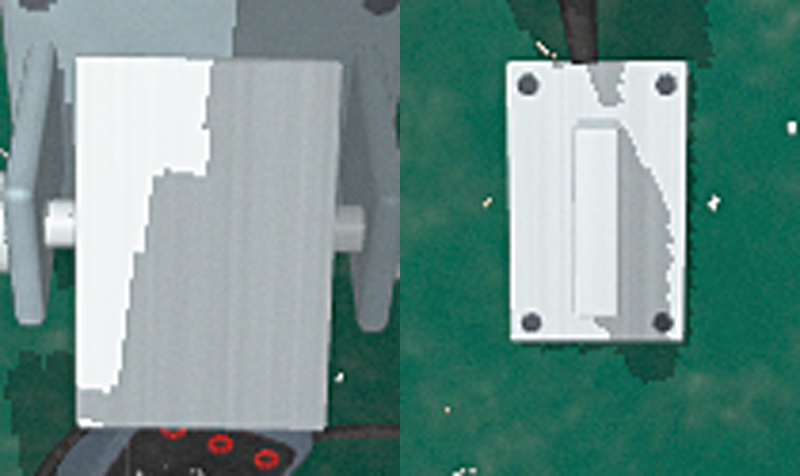

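```bash
python3 - <<'E'
from h import *
from plant import bot, kinematics, get_image, sign_off
d=load("ws")
def ray(d,uv,p0,n):
    T=d["cam_to_world"];r=T[:3,:3]@np.array([(uv[0]-d["cx"])/d["fx"],(uv[1]-d["cy"])/d["fy"],1]);o=T[:3,3]
    return o+r*((p0-o)@n/(r@n))
c=np.array([669.6,65.4,87.]);nn=np.array([-.498,-.022,.867])
g=[ray(d,u,c,nn) for u in((285,150),(354.3,150.5),(350.5,247.5),(285.5,247))]
print("centre",(sum(g)/4).round(1),[np.linalg.norm(g[i]-g[i-1]).round(1) for i in range(4)],"yaw",[np.arctan2(*(a-b)[1::-1]).round(3) for a,b in((g[3],g[0]),(g[2],g[1]))],"level z",np.round([p[2] for p in g],1))
a=-.40;R=toolrot([0,0,-1],[-np.cos(a),-np.sin(a),0]).as_rotvec()
bot.grip(1.0)
bot.movep([483.2,-108,60],R)
print(bot.move_linear([483.2,-108,9],R,velocity=80,stop_force=8),bot.state()["position"])
bot.grip(0.0);s=bot.state();print("grip",s["gripper_width"],s["gripper_force"],s["contact_force"])
bot.move_linear([483.2,-108,120],R,velocity=120);bot.sleep(.4)
s=bot.state();print(s["gripper_width"]*93,s["gripper_force"],s["contact_force"],s["time_s"],s["position"])
d=get_image("wrist");cv2.imwrite("pics/held.png",d["image"])
T=np.eye(4);d["cam_to_world"]=d["hand_eye"];np.savez("held0.npz",**d)
cv2.imwrite("pics/heldc.png",cv2.resize(d["image"][150:300,210:430],(792,540),interpolation=cv2.INTER_CUBIC))
E
```

```text
centre [671.2  65.8  87.9] [np.float64(87.2), np.float64(58.9), np.float64(87.5), np.float64(59.2)] yaw [np.float64(0.049), np.float64(0.054)] level z [ 66.4  66.  109.6 109.8]
False [ 483.39272573 -108.06325059    9.16934091]
grip 0.12551431641797015 29.999908804893494 [ 0.37311952 -1.20190389  0.69987831]
11.619845012833816 29.999837279319763 [-0.87248902 -0.45853224 -1.04631495] 8.225 [ 483.05593104 -107.9494319   119.72345151]
```

View pics/heldc.png

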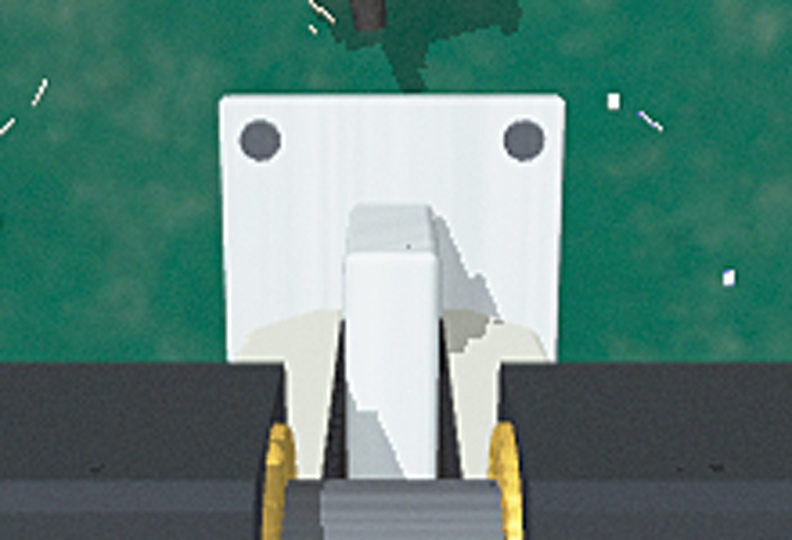

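The plate is held square in the fingers. In the crop its near edge is level at y≈97, from x 220 to 565, which is full-image v≈177 and u 271–367. Next I'll check the plate's pose in the tool frame and plan the approach.

```bash
python3 - <<'E'
from h import *
from plant import bot, kinematics, get_image, sign_off
d=load("held");P=pts(d)  # tool frame
img=d["image"].astype(int)
m=np.zeros(img.shape[:2],bool);m[179:235,274:303]=1;m[179:200,303:365]=1
m&=(abs(P[...,2]-4)<12)
q=P[m];A=np.c_[q[:,:2],np.ones(len(q))];w=np.linalg.lstsq(A,q[:,2],rcond=None)[0];print("plate top z=ax+by+c",w,len(q))
for u,v in((271.2,177),(366.8,177)):
    r=d["hand_eye"][:3,:3]@np.array([(u-d["cx"])/d["fx"],(v-d["cy"])/d["fy"],1]);o=d["hand_eye"][:3,3]
    n=np.array([-w[0],-w[1],1]);t=(w[2]-o@n)/(r@n);print((o+r*t).round(2))
n,x=face_target(.052,.521);f=np.array([671.4,65.6,87.9]);R=toolrot(-n,-x).as_rotvec()
for h in(60,9,3): print(h,kinematics.solve_ik(list(f+n*h),R))
E
```

```text
plate top z=ax+by+c [-1.34906289e-03 -2.87009071e-04  3.93195140e+00] 2916
[ 40.36 -23.3    3.88]
[40.34 25.95  3.87]
60 [ 0.00678758 -0.16132724  2.01787017  0.03249851  0.76475487 -1.63347   ]
9 [ 0.0091792  -0.02839712  1.98224121  0.03443075  0.66743259 -1.63498784]
3 [ 0.009444   -0.01240465  1.97714087  0.03469978  0.65653849 -1.63520174]
```

```bash
python3 - <<'E'
from h import *
from plant import bot, kinematics, get_image, sign_off
n,x=face_target(.052,.521);f=np.array([671.6,64.5,87.9]);R=toolrot(-n,-x).as_rotvec()
bot.movep(list(f+n*75),R)
bot.move_linear(list(f+n*18),R,velocity=80);bot.sleep(.5)
def F(k=8):
    v=[]
    for _ in range(k): v.append(np.r_[bot.state()["contact_force"],bot.state()["moment"]]);bot.sleep(.04)
    return np.mean(v,0)
b=F();s=bot.state();print("base",b.round(2),s["time_s"],(s["position"]-f)@n)
np.save("base.npy",b)
for h in np.arange(12,4.9,-1):
    bot.move_linear(list(f+n*h),R,velocity=15);bot.sleep(.15)
    w=F(5)-b;s=bot.state();print(h,"Fn %.2f"%(w[:3]@n),w[3:].round(2),"h=%.2f"%((s["position"]-f)@n))
    if w[:3]@n>2.5: break
d=get_image("wrist");cv2.imwrite("pics/near.png",d["image"]);print(bot.state()["time_s"])
E
```

```text
base [-0.07  0.08 -1.05 -0.01  0.36 -0.01] 10.8667 17.96409521116204
12.0 Fn -0.20 [0.03 0.01 0.02] h=12.06
11.0 Fn -0.42 [0.04 0.01 0.01] h=11.03
10.0 Fn -0.06 [0.03 0.01 0.01] h=9.99
9.0 Fn 1.48 [ 0.03 -0.08 -0.01] h=9.11
8.0 Fn 2.69 [ 0.04 -0.14 -0.04] h=8.10
14.2583
```

View pics/near.png

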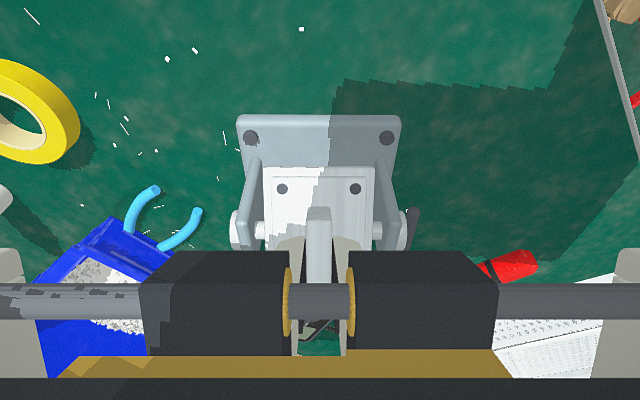

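The plate is on the platen and contact began at h≈9.3. I'll enlarge the crop to check the margins.

```bash
python3 - <<'E'
import cv2
a=cv2.imread("pics/near.png")[150:260,240:400];cv2.imwrite("pics/near2.png",cv2.resize(a,(800,550),interpolation=cv2.INTER_CUBIC))
E
```

```text
(no output)
```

View pics/near2.png

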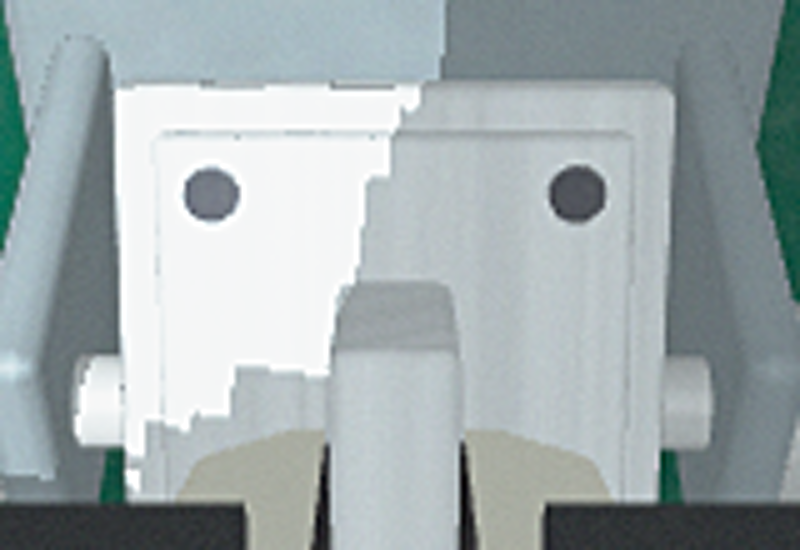

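```bash
python3 - <<'E'
from h import *
d=load("held");T=d["hand_eye"]
def at(u,v,z):
    r=T[:3,:3]@np.array([(u-d["cx"])/d["fx"],(v-d["cy"])/d["fy"],1]);o=T[:3,3];return (o+r*((z-o[2])/r[2])).round(2)
for u,v,z in((264,166.6,8.9),(374,166.6,8.9),(272,176.3,8.9),(366,176.3,8.9),(272,177.5,3.9)): print(u,v,z,at(u,v,z))
E
```

```text
264 166.6 8.9 [ 45.11 -27.62   8.9 ]
374 166.6 8.9 [45.09 30.29  8.9 ]
272 176.3 8.9 [ 39.97 -23.58   8.9 ]
366 176.3 8.9 [39.95 26.25  8.9 ]
272 177.5 3.9 [ 40.1 -22.9   3.9]
```

The lateral centring is exact, but the downhill margin is 5.1 mm where 4 mm is wanted. I'll lift off, shift 1 mm downhill and press.

```bash
python3 - <<'E'
from h import *
from plant import bot, kinematics, get_image, sign_off
n,x=face_target(.052,.521);f=np.array([671.6,64.5,87.9]);R=toolrot(-n,-x).as_rotvec();b=np.load("base.npy")
def F(k=5):
    v=[]
    for _ in range(k): v.append(np.r_[bot.state()["contact_force"],bot.state()["moment"]]);bot.sleep(.04)
    return np.mean(v,0)-b
bot.move_linear(list(f+n*13),R,velocity=20)
f=f-x*1.0
bot.move_linear(list(f+n*13),R,velocity=10);bot.sleep(.3);w=F();print("free Fn",(w[:3]@n).round(2))
for h in(10,9.5,9,8.5,8,7,6,5,4,3.2):
    bot.move_linear(list(f+n*h),R,velocity=12);bot.sleep(.1)
    w=F();s=bot.state();Fn=w[:3]@n;print(h,"Fn %.2f"%Fn,w[3:].round(2),"h=%.2f"%((s["position"]-f)@n),"t",(w[:3]@x).round(2))
    if Fn>9: break
s=bot.state();d=get_image("wrist");np.savez("end0.npz",**d)
cv2.imwrite("pics/end.png",cv2.resize(d["image"][150:260,240:400],(800,550),interpolation=cv2.INTER_CUBIC));print(s["time_s"],s["gripper_width"],s["gripper_force"])
E
```

```text
free Fn -0.22
10 Fn -0.39 [ 0.04 -0.    0.01] h=10.03 t -0.08
9.5 Fn 0.21 [ 0.03 -0.01  0.02] h=9.52 t 0.14
9 Fn 2.43 [-0.01  0.04 -0.03] h=9.07 t -0.18
8.5 Fn 2.85 [ 0.03 -0.02  0.01] h=8.54 t -0.38
8 Fn 2.98 [ 0.03 -0.06  0.01] h=8.05 t 0.07
7 Fn 2.92 [ 0.06 -0.11 -0.01] h=7.05 t 0.3
6 Fn 4.04 [ 0.04 -0.13 -0.01] h=6.03 t 0.65
5 Fn 5.22 [ 0.02 -0.13  0.03] h=5.05 t 0.68
4 Fn 6.03 [ 0.04 -0.14 -0.02] h=4.05 t 0.83
3.2 Fn 6.46 [ 0.04 -0.15  0.02] h=3.22 t 0.73
21.15 0.1248261311002727 30.004085898399353
```

View pics/end.png

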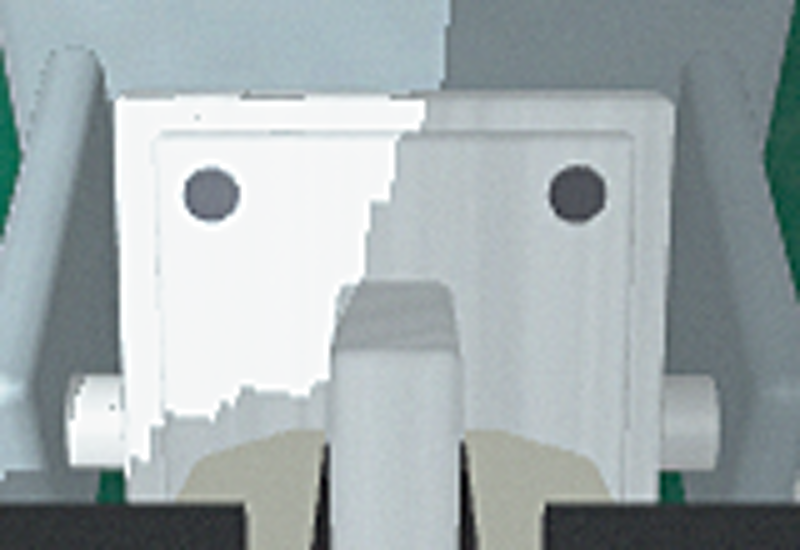

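The margins are now even: about 40 px on each side and 4 mm downhill. The press is about 5.9 mm at 6.5 N, and the plate hasn't slipped in the grip. I'll hand in.

```bash
python3 - <<'E'
from plant import bot, kinematics, get_image, sign_off
print(sign_off())
E
```

```text
the job is handed in; nothing more can be done
None
```

The job is handed in: the plate lies square and flush on stage_a (the unguarded left stage), centred to within about a millimetre, still gripped and holding the platen in about 5.9 mm of its 12 mm at about 6.5 N.

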